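# Unload the block heater into the cooling rack in order

## Robot

A 7-joint arm with a two-finger parallel gripper is mounted at the origin on the work surface. World frame = base frame: x ahead of the robot, y to its left, z up, the work surface at z = 0. Lengths are in m, angles in degrees, forces in N, time in s.
With the tool pointing down it reaches from about 0.425 to 1.025 m from the base axis. Payload 9.4 kg.
Tool frame: the origin (TCP) lies midway between the tips of the shut fingers; the grasp point (between the pads) lies 19 mm behind it; z points along the fingers, x is the direction in which the jaws open and shut, and the axes are right-handed (so a half turn about z gives the same grasp; the last joint's range is limited). The gripper opens to 85 mm and grips with 20 to 120 N. Pads are 22 mm wide; open, the fingers measure 114 mm over their backs; the gripper's body (76 mm by 85 mm) begins 54 mm behind the grasp point. The pads swing forward as they close: fully open they stand 13 mm farther back than shut.
Start: joints at [59.146, 34.337, -0.143, 91.639, 0.103, 54.024, -4.572], TCP at [0.323, -0.649, 0.231] pointing down, gripper open.
Joint ranges: [-147.43, 147.43], [-19.82, 112.94], [-74.19, 73.91], [6.32, 146.72], [-59.91, 239.91], [6.04, 106.73], [-150.56, 150.56]. Speed limits (degrees/s): [127.2, 127.2, 172.46, 172.46, 180, 180, 180].

## Interface

Orientations are given as [roll, pitch, yaw] about the fixed x, y, z axes, in that order (R = Rz(yaw) Ry(pitch) Rx(roll)).
In Python, from bench import observe, snapshot, job_done gives the robot as it stands.
- The arm moves only by the tool arm_command, never from a script. Its argument "increments" is a list of rows, each a list of 5 numbers: the shift along the world's x, y, z in cm, then the turn about the world's z in degrees, then the gripper command: -1 is shut, 1 is fully open, values between are in proportion. A call has 1 to 5 rows; each row is the pose to reach, as a shift and turn from the pose commanded when the call began; what a row does not reach only later rows make up. A row lasts 1/8 s, in which the tool goes at most 62.5 mm and 10.7 degrees, less where a joint would pass 70% of its speed; a pose out of reach is approached as far as the arm can. A call with a gripper value outside its range is refused whole. The fingers move at their own pace and stop on an object; "squeeze" is the grip in N (left out, the last holds). Time passes only in rows, so rows that repeat a pose let the fingers close. It gives the time, the measured TCP pose, the force and the opening at its end, in the units of the state.
- observe(): the state, without advancing time (a new reading comes with each control period).
- snapshot(name): name is "scene" or "top" or "wrist"; returns a dict with "pixels" (384x512x3 uint8, blue, green, red), "fx", "fy", "cx", "cy" (pixels), "world_from_camera" (4x4, takes a point from camera to world coordinates). Camera axes: x right, y up, looking along -z (the intrinsics and any distortion apply to the point x, -y, -z); pixel columns grow to the right and rows downward; lengths in m; the calibration is good to about 2 mm. A picture is of the moment at which its call begins. There is no depth.
- job_done(): hands the job in, once; it reports no verdict.
The state is a dict: "t": time; "joint_positions": joint angles; "joint_vel": joint speeds; "joint_torque": joint torques, N m; "ee_pos": TCP position; "eef_rot": TCP orientation; "contact_force": force on the tool from outside, world axes, zero at the start; "wrist_torque": the same for the moment, N m; "grip_width": finger opening in m.
Only numpy, scipy, OpenCV 4.12 (cv2) and the standard library are available. Lean on these libraries where they do the work, as an engineer would, in place of code of your own. Each camera call takes 0.05 s, during which the arm holds its last target. There are 200 camera calls.

## Task

Move the four vials from the block heater into the empty cooling rack, one to a well, keeping their order: the vial nearest the heater's knob goes into the well nearest the rack's post, the next one beside it, and so on to the far ends. Set each one down into its well rather than dropping it, without tipping any over, and leave all four standing upright on the well floors.

Things in the scene. Friction and masses are not known exactly. Their poses are not given: they have to be found in the camera images.
- vial_flat: amber glass sample vial with a white cap: a plain round cap with a flat top. 59 mm tall in all; glass 26 mm in diameter up to 36 mm, above that the cap, 29 mm wide from 36 to 58 mm above the underside (a good place to grip it is about 48 mm above the underside). About 45 g, loose. Origin: centre of the underside, z up along the vial.
- vial_hex: amber glass sample vial with a white cap: a six-sided cap (28 across flats, 32 across corners; a small grey dot on its flat top). 62 mm tall in all; glass 26 mm in diameter up to 36 mm, above that the cap, 28 mm wide from 36 to 58 mm above the underside (a good place to grip it is about 48 mm above the underside). About 45 g, loose. Origin: centre of the underside, z up along the vial.
- vial_dome: amber glass sample vial with a white cap: a round cap with a domed top. 71 mm tall in all; glass 26 mm in diameter up to 36 mm, above that the cap, 29 mm wide from 36 to 58 mm above the underside (a good place to grip it is about 48 mm above the underside). About 45 g, loose. Origin: centre of the underside, z up along the vial.
- vial_nozzle: amber glass sample vial with a white cap: a round cap that carries a slim tapering nozzle (16 to 10 mm thick, 28 mm long). 86 mm tall in all; glass 26 mm in diameter up to 36 mm, above that the cap, 29 mm wide from 36 to 58 mm above the underside (a good place to grip it is about 48 mm above the underside). About 45 g, loose. Origin: centre of the underside, z up along the vial.
- insert_flat: fixed aluminium insert block of the heater, 50 x 50 x 28 mm, with one round bore 30 mm wide and 22 mm deep; it is the one in which the flat-cap vial stands at the start (all four look alike), so it still marks that vial's place in the heater's row afterwards. Origin: centre of its underside, 40 mm above the table; axes as the heater's.
- insert_hex: fixed aluminium insert block of the heater, 50 x 50 x 28 mm, with one round bore 30 mm wide and 22 mm deep; it is the one in which the hex-cap vial stands at the start (all four look alike), so it still marks that vial's place in the heater's row afterwards. Origin: centre of its underside, 40 mm above the table; axes as the heater's.
- insert_dome: fixed aluminium insert block of the heater, 50 x 50 x 28 mm, with one round bore 30 mm wide and 22 mm deep; it is the one in which the dome-cap vial stands at the start (all four look alike), so it still marks that vial's place in the heater's row afterwards. Origin: centre of its underside, 40 mm above the table; axes as the heater's.
- insert_nozzle: fixed aluminium insert block of the heater, 50 x 50 x 28 mm, with one round bore 30 mm wide and 22 mm deep; it is the one in which the nozzle-cap vial stands at the start (all four look alike), so it still marks that vial's place in the heater's row afterwards. Origin: centre of its underside, 40 mm above the table; axes as the heater's.
- heater: white low block heater, fixed, 120 x 284 x 40 mm, with the four insert blocks in a row on top (block tops 68 mm above the table, vials stand on the bore floors 46 mm above the table). Origin: on the table under the middle of the row; its y axis runs along the row, with the insert centres at y = +84, +28, -28 and -84 mm. A black control knob (32 mm wide, 18 mm high) is on its top at the +y end, at y = +142 mm. Its yaw varies.
- rack: white plastic cooling rack, fixed, 76 mm wide, 30 mm high and 257 mm long, with a row of four round wells, each 42 mm wide and 22 mm deep (well floor 8 mm above the table). Origin: on the table under the middle of the row of wells; its y axis runs along the row, with the wells' centres at y = +84, +28, -28 and -84 mm. A steel post (14 mm thick, top 70 mm above the table) stands at its +y end, at y = +130 mm. It may be turned any way round.

How it is judged (in metres and radians):
At the end, for the whole second after the job is handed in: Each vial is in the well that, counted from the post, has the same number as its insert counted from the knob: within 12 mm of the centre along and across the row, underside within 4 mm of the floor, within 0.12 rad of upright, released, under 0.02 m/s (((y of insert_flat in the frame of heater between 0.064 and 0.104 m and y of vial_flat in the frame of rack between 0.072 and 0.096 m) or (y of insert_flat in the frame of heater between 0.008 and 0.048 m and y of vial_flat in the frame of rack between 0.016 and 0.04 m) or (y of insert_flat in the frame of heater between -0.048 and -0.008 m and y of vial_flat in the frame of rack between -0.04 and -0.016 m) or (y of insert_flat in the frame of heater between -0.104 and -0.064 m and y of vial_flat in the frame of rack between -0.096 and -0.072 m)) and x of vial_flat in the frame of rack between -0.012 and 0.012 m and z of each of vial_flat, vial_hex, vial_dome, vial_nozzle in the frame of rack below 0.012 m and angle between each of vial_flat, vial_hex, vial_dome, vial_nozzle's own z axis and vertical below 0.12 rad and linear speed of each of vial_flat, vial_hex, vial_dome, vial_nozzle below 0.02 m/s and ((y of insert_hex in the frame of heater between 0.064 and 0.104 m and y of vial_hex in the frame of rack between 0.072 and 0.096 m) or (y of insert_hex in the frame of heater between 0.008 and 0.048 m and y of vial_hex in the frame of rack between 0.016 and 0.04 m) or (y of insert_hex in the frame of heater between -0.048 and -0.008 m and y of vial_hex in the frame of rack between -0.04 and -0.016 m) or (y of insert_hex in the frame of heater between -0.104 and -0.064 m and y of vial_hex in the frame of rack between -0.096 and -0.072 m)) and x of vial_hex in the frame of rack between -0.012 and 0.012 m and ((y of insert_dome in the frame of heater between 0.064 and 0.104 m and y of vial_dome in the frame of rack between 0.072 and 0.096 m) or (y of insert_dome in the frame of heater between 0.008 and 0.048 m and y of vial_dome in the frame of rack between 0.016 and 0.04 m) or (y of insert_dome in the frame of heater between -0.048 and -0.008 m and y of vial_dome in the frame of rack between -0.04 and -0.016 m) or (y of insert_dome in the frame of heater between -0.104 and -0.064 m and y of vial_dome in the frame of rack between -0.096 and -0.072 m)) and x of vial_dome in the frame of rack between -0.012 and 0.012 m and ((y of insert_nozzle in the frame of heater between 0.064 and 0.104 m and y of vial_nozzle in the frame of rack between 0.072 and 0.096 m) or (y of insert_nozzle in the frame of heater between 0.008 and 0.048 m and y of vial_nozzle in the frame of rack between 0.016 and 0.04 m) or (y of insert_nozzle in the frame of heater between -0.048 and -0.008 m and y of vial_nozzle in the frame of rack between -0.04 and -0.016 m) or (y of insert_nozzle in the frame of heater between -0.104 and -0.064 m and y of vial_nozzle in the frame of rack between -0.096 and -0.072 m)) and x of vial_nozzle in the frame of rack between -0.012 and 0.012 m); the robot touches nothing.
It fails at once if a vial is tipped over (more than 40 degrees) (angle between any of vial_flat, vial_hex, vial_dome, vial_nozzle's own z axis and vertical above 0.7 rad).
It fails at once if a vial is dropped into the rack (falls into a well at over 0.7 m/s) ((z of vial_flat in the frame of rack below 0.03 m and horizontal distance between vial_flat and rack below 0.13 m and linear speed of vial_flat above 0.7 m/s) or (z of vial_hex in the frame of rack below 0.03 m and horizontal distance between vial_hex and rack below 0.13 m and linear speed of vial_hex above 0.7 m/s) or (z of vial_dome in the frame of rack below 0.03 m and horizontal distance between vial_dome and rack below 0.13 m and linear speed of vial_dome above 0.7 m/s) or (z of vial_nozzle in the frame of rack below 0.03 m and horizontal distance between vial_nozzle and rack below 0.13 m and linear speed of vial_nozzle above 0.7 m/s)).
It also fails if it takes over 122 s, if anything falls off the work surface, if the arm or the gripper's body presses on something with over 40 N, if the wrist force passes 120 N, or if a joint passes its speed limit or range.

## Working session

There is one attempt and no reset: what is moved stays moved. The work goes in short steps, Python scripts to look and compute and a tool call to move; the robot and the scene stay as the last step left them, time stands still between calls to the robot, and variables do not carry over. Pictures are saved under pics/ and viewed, about 12 in all and at most 16, crops included, and the job is handed in when it is done.

Besides the shell and the picture viewer there is one more tool, called after "Request:" as name([rows], argument=value, ...), one row to a line, values as JSON. arm_command: Moves the arm, as the interface text tells. Its arguments: {"type":"object","properties":{"increments":{"type":"array","items":{"type":"array","items":{"type":"number"}}},"squeeze":{"type":"number"}},"required":["increments"]}

```bash
mkdir -p pics; ls
python3 - <<'E'
from bench import observe,snapshot
import cv2,json
print(observe())
for n in("top","scene"):
    s=snapshot(n); cv2.imwrite(f"pics/{n}0.png",s["pixels"]); print(n,[s[k] for k in("fx","fy","cx","cy")],s["world_from_camera"],s.keys())
E
```

```text
pics
{'t': 0.0, 'joint_positions': array([59.14614687, 34.38570183, -0.14758837, 91.68208524,  0.10240864,
       54.02462413, -4.57181422]), 'joint_vel': array([ 0.04887756,  0.07087533, -0.03720433, -0.03562683, -0.15357442,
       -0.09795062, -0.00659708]), 'joint_torque': array([-2.10300313e-03, -7.76457310e+01,  1.56477883e+00, -2.58011466e+01,
        1.23830466e-02,  8.94175755e-03,  4.38110987e-06]), 'ee_pos': array([ 0.32281838, -0.64861515,  0.23039436]), 'eef_rot': array([ 1.79993216e+02,  9.20305085e-02, -6.35358759e+01]), 'contact_force': array([-0.77391955,  0.3088773 , -0.09915221]), 'wrist_torque': array([ 0.01209619, -0.00570196,  0.00632048]), 'grip_width': 0.08504888463576775}
top [447.6452639662493, 447.6452639662493, 259.4339086264959, 197.6165389962574] [[-2.53377911e-02  9.91931243e-01 -1.24219183e-01  3.77404318e-01]
 [-9.99678930e-01 -2.51638714e-02  2.96915194e-03  6.64245733e-03]
 [-1.80640966e-04  1.24254531e-01  9.92250361e-01  1.17179566e+00]
 [ 0.00000000e+00  0.00000000e+00  0.00000000e+00  1.00000000e+00]] dict_keys(['pixels', 'fx', 'fy', 'cx', 'cy', 'world_from_camera'])
scene [397.20590894182453, 397.20590894182453, 253.7693200235306, 191.5526615524892] [[ 0.55158371 -0.55853364  0.61951237  1.03317016]
 [ 0.83392689  0.35329819 -0.42396501 -0.34898828]
 [ 0.01792612  0.75048022  0.66064975  0.60286599]
 [ 0.          0.          0.          1.        ]] dict_keys(['pixels', 'fx', 'fy', 'cx', 'cy', 'world_from_camera'])
```

View pics/top0.png

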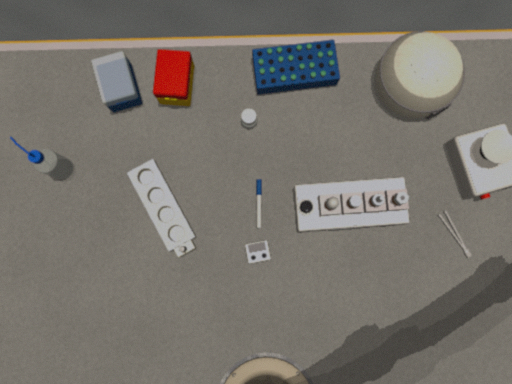

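View pics/scene0.png

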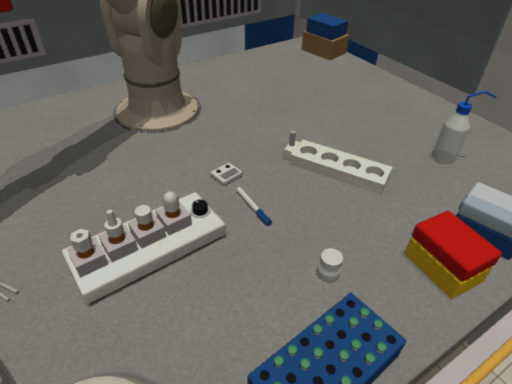

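The top view shows the heater knob at (306,207) with the vials in order dome (331,204), flat (352,203), nozzle (376,201), hex (399,199). The rack post is at (182,250), and its wells are at (176,234), (166,215), (155,196) and (145,177). I'll enlarge these for measuring.

Run:
```python
import cv2,numpy as np
im=cv2.imread("pics/top0.png")
a=cv2.resize(im[170:240,290:415],None,fx=6,fy=6,interpolation=cv2.INTER_CUBIC)
cv2.imwrite("pics/h.png",a)
b=cv2.resize(im[155:260,120:200],None,fx=5.5,fy=5.5,interpolation=cv2.INTER_CUBIC)
cv2.imwrite("pics/r.png",b)
```

```text
(no output)
```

View pics/h.png

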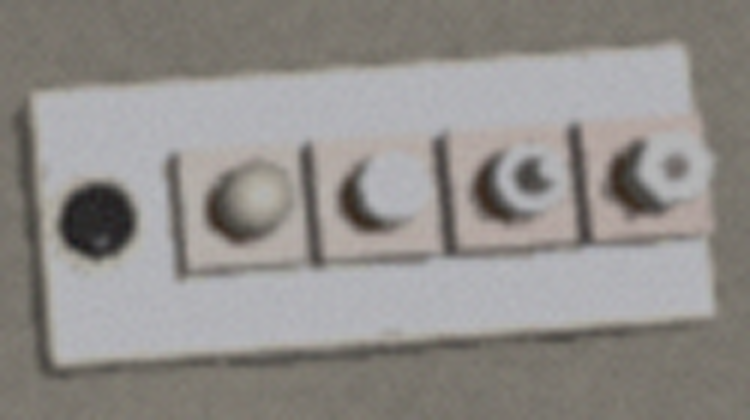

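View pics/r.png

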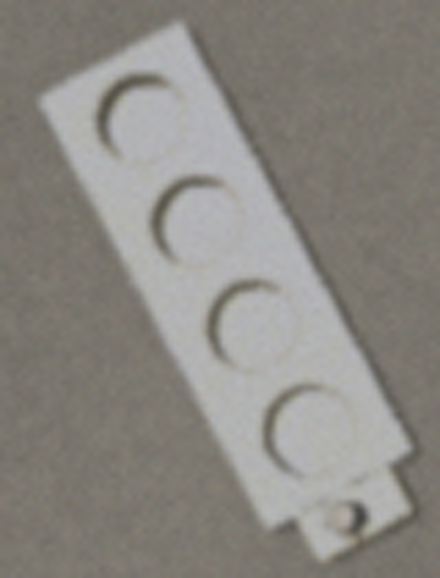

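```bash
cat > lib.py <<'E'
import numpy as np, cv2
from bench import observe,snapshot
def w(s,uv,z):
    uv=np.atleast_2d(uv).astype(float); M=s["world_from_camera"]
    d=np.c_[(uv[:,0]-s["cx"])/s["fx"],-(uv[:,1]-s["cy"])/s["fy"],-np.ones(len(uv))]@M[:3,:3].T
    o=M[:3,3]; return o+d*((z-o[2])/d[:,2])[:,None]
def proj(s,P):
    M=s["world_from_camera"]; c=(np.atleast_2d(P)-M[:3,3])@M[:3,:3]
    return np.c_[s["cx"]-s["fx"]*c[:,0]/c[:,2], s["cy"]+s["fy"]*c[:,1]/c[:,2]]
E
python3 - <<'E'
from lib import *
s=snapshot("top")
f=lambda p,k,o:(np.array(p)+.5)/k-.5+np.array(o)
H=lambda p,z:w(s,f(p,6,(290,170)),z)[:,:2]
R=lambda p,z:w(s,f(p,5.5,(120,155)),z)[:,:2]
def fit(L,W):
    L,W=np.array(L),np.vstack(W); l=L-L.mean(0); q=W-W.mean(0)
    th=np.arctan2((l[:,0]*q[:,1]-l[:,1]*q[:,0]).sum(),(l*q).sum())
    A=np.array([[np.cos(th),-np.sin(th)],[np.sin(th),np.cos(th)]]); o=W.mean(0)-A@L.mean(0)
    print("yaw",np.degrees(th),"o",o); print("res mm",((L@A.T+o-W)*1000).round(1).tolist())
    ys=np.array([.084,.028,-.028,-.084]); print((np.c_[0*ys,ys]@A.T+o).round(4).tolist())
fit([[.06,.170],[.06,-.114],[-.06,-.114],[-.06,.170],[.025,.109],[-.025,.109],[-.025,-.109],[0,.142]],
 [H([[33,92],[685,42],[714,316],[55,365]],.04),H([[177,155],[185,268],[713,232]],.068),H([98,217],.058)])
print("caps flat,nozzle,hex",H([[393,188],[525,180],[677,168]],.104), "dome",H([258,199],.108))
fit([[0,-.084],[0,-.028],[0,.028],[0,.084],[0,.13]],[R([[143,120],[198,223],[253,327],[310,432]],.03),R([348,517],.07)])
c=R([[40,100],[182,22],[411,450],[267,528]],.03); print(c, np.linalg.norm(c-np.roll(c,1,0),axis=1))
E
```

```text
yaw 2.751315749297426 o [ 0.49956297 -0.25664521]
res mm [[1.8, 4.7], [0.9, 0.3], [-1.6, -0.9], [-1.7, 4.1], [2.0, -1.5], [-1.0, -2.6], [0.1, -1.7], [-0.6, -2.4]]
[[0.4955, -0.1727], [0.4982, -0.2287], [0.5009, -0.2846], [0.5036, -0.3405]]
caps flat,nozzle,hex [[ 0.49727    -0.22599586]
 [ 0.49915191 -0.27900033]
 [ 0.5024447  -0.34015676]] dome [[ 0.4937753  -0.17110645]]
yaw 118.3339745618274 o [0.50884936 0.25679969]
res mm [[-0.3, 0.5], [-0.1, -0.0], [0.1, -0.8], [0.3, -1.0], [-0.1, 1.4]]
[[0.4349, 0.2169], [0.4842, 0.2435], [0.5335, 0.2701], [0.5828, 0.2967]]
[[0.59384359 0.34466081]
 [0.62957147 0.27800361]
 [0.42515406 0.17128504]
 [0.39101358 0.23784821]] [0.22923556 0.07562847 0.23059777 0.07480793]
```

Request:
arm_command([
  [2.6, 4.4, 0, 9.5, 1],
  [5.1, 8.8, 0, 19, 1],
  [7.7, 13.2, 0, 28.5, 1],
  [10.3, 17.7, 0, 38, 1],
  [12.9, 22.1, 0, 47.5, 1],
], squeeze=40)

```text
t: 0.78
ee_pos: [0.4526, -0.4265, 0.2312]
eef_rot: [180.0, 0.0, -15.7]
contact_force: [-0.2, 0.2, 0.3]
grip_width: 0.0855
```

Request:
arm_command([
  [2.6, 4.4, 0, 9.4, 1],
  [5.1, 8.8, 0, 18.8, 1],
  [5.1, 8.8, 0, 18.8, 1],
  [5.1, 8.8, 0, 18.8, 1],
])

```text
t: 1.27
ee_pos: [0.5027, -0.3405, 0.2311]
eef_rot: [180.0, 0.0, 2.7]
contact_force: [0.2, -0.4, -0.9]
grip_width: 0.0856
```

Run:
```python
from lib import *
o=observe();print(o['ee_pos'],o['eef_rot'],o['joint_positions'])
s=snapshot("wrist");cv2.imwrite("pics/w1.png",s["pixels"])
for n,p in dict(hex=(.503,-.3395,.104),noz=(.500,-.2825,.104),flat=(.4975,-.227,.104),hexins=(.5035,-.3395,.068)).items(): print(n,proj(s,p))
```

```text
[ 0.50266524 -0.34050681  0.23111102] [1.79981990e+02 3.67652915e-02 2.70023457e+00] [ 42.31591194  27.33538581 -19.58097907 106.74955147  12.00814218
  47.93889562  19.36656442]
hex [[255.86937924 183.18260195]]
noz [[255.63520791 124.46714289]]
flat [[255.8513676   60.45000342]]
hexins [[256.26655692 175.58700128]]
```

View pics/w1.png

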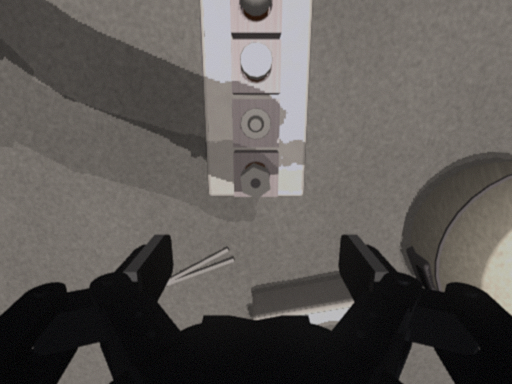

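The wrist view agrees with my predictions: hex at about (256,182), nozzle at (256,123) and flat at (256,61). Next I'll check the hex orientation.

Run:
```python
import cv2
im=cv2.imread("pics/w1.png")[140:205,205:305]
cv2.imwrite("pics/w1z.png",cv2.convertScaleAbs(cv2.resize(im,None,fx=6,fy=6,interpolation=cv2.INTER_CUBIC),alpha=1.7))
```

```text
(no output)
```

View pics/w1z.png

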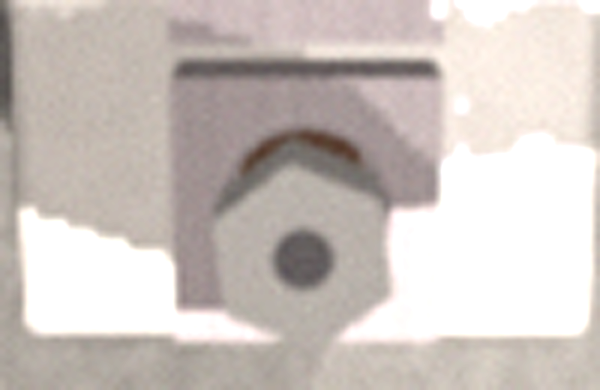

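The hex flats face the jaws, to within a few degrees. Descending and gripping.

Request:
arm_command([
  [0, 0.1, -5, 0, 1],
  [0, 0.1, -10, 0, 1],
  [0, 0.1, -13.5, 0, 1],
  [0, 0.1, -15.7, 0, 1],
  [0, 0.1, -15.7, 0, 1],
])

```text
t: 1.95
ee_pos: [0.5014, -0.3399, 0.0726]
eef_rot: [-179.9, 0.2, 2.6]
contact_force: [0.4, -0.0, 0.6]
grip_width: 0.0856
```

Request:
arm_command([
  [0, 0, 0, 0, -1],
  [0, 0, 0, 0, -1],
  [0, 0, 0, 0, -1],
  [0, 0, 0, 0, -1],
  [0, 0, 0, 0, -1],
], squeeze=40)

```text
t: 2.58
ee_pos: [0.5033, -0.3395, 0.0753]
eef_rot: [179.9, -0.1, 2.7]
contact_force: [-1.6, 0.7, 5.4]
grip_width: 0.0313
```

Request:
arm_command([
  [0, 0, 0, 0, -1],
  [0, 0, 0, 0, -1],
  [0, 0, 0, 0, -1],
])

```text
t: 2.95
ee_pos: [0.5033, -0.3395, 0.0753]
eef_rot: [179.9, -0.1, 2.7]
contact_force: [-1.6, 0.6, 6.1]
grip_width: 0.0306
```

Request:
arm_command([
  [0, 0, 0, 0, -1],
  [0, 0, 0, 0, -1],
  [0, 0, 0, 0, -1],
  [0, 0, 0, 0, -1],
  [0, 0, 0, 0, -1],
], squeeze=60)

```text
t: 3.58
ee_pos: [0.5033, -0.3395, 0.0754]
eef_rot: [179.9, -0.1, 2.7]
contact_force: [-1.1, 0.0, 7.2]
grip_width: 0.0304
```

Run:
```python
from lib import *
o=observe();print(o['ee_pos'],o['contact_force'],o['wrist_torque'],o['grip_width'])
a=snapshot("scene");b=snapshot("wrist")
cv2.imwrite("pics/c2.png",np.hstack([cv2.resize(a["pixels"][180:310,50:250],(600,390),interpolation=cv2.INTER_CUBIC)]))
```

```text
[ 0.50327526 -0.33946692  0.07535957] [-1.12523355  0.04769669  7.1840144 ] [-0.00229116  0.29798706 -0.0243226 ] 0.03044751400031155
```

View pics/c2.png

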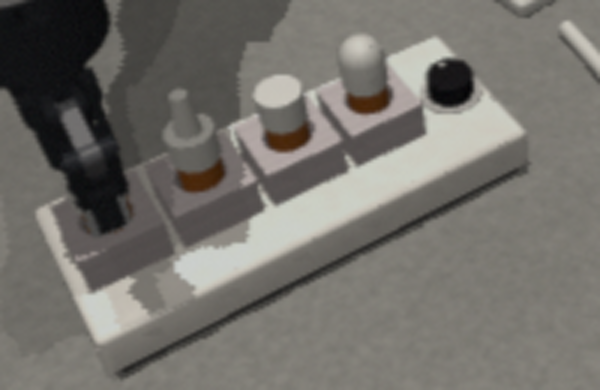

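The cap is held between the pads. Lifting, starting slowly.

Request:
arm_command([
  [0, 0, 0.6, 0, -1],
  [0, 0, 2, 0, -1],
  [0, 0, 4.5, 0, -1],
  [0, 0, 8, 0, -1],
  [0, 0, 12, 0, -1],
])

```text
t: 4.3
ee_pos: [0.5028, -0.3388, 0.196]
eef_rot: [-180.0, 0.0, 2.8]
contact_force: [-0.4, -0.8, -0.7]
grip_width: 0.0307
```

Run:
```python
from lib import *
o=observe();print(o['ee_pos'],o['contact_force'],o['wrist_torque'],o['grip_width'])
a=snapshot("scene")
cv2.imwrite("pics/c3.png",np.hstack([cv2.resize(a["pixels"][150:290,30:230],(600,420),interpolation=cv2.INTER_CUBIC)]))
```

```text
[ 0.50278726 -0.33883342  0.19597646] [-0.3591237  -0.79674727 -0.71228259] [-0.01742496  0.00526637 -0.034192  ] 0.030651202173845267
```

View pics/c3.png

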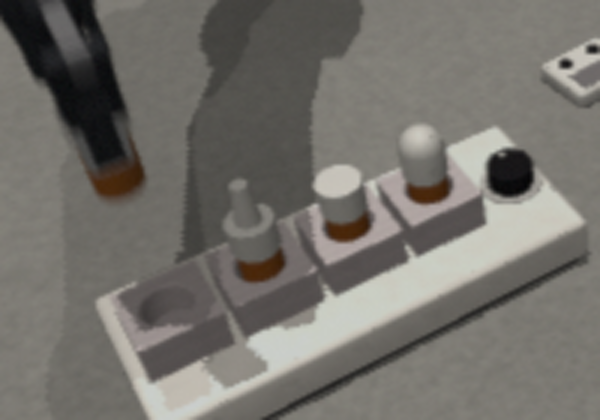

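Held upright. Carrying it to the well farthest from the post, at (0.583, 0.297).

Request:
arm_command([
  [0.4, 3.5, 0, -4, -1],
  [1.1, 9, 0, -9.5, -1],
  [1.8, 14.5, 0, -15, -1],
  [2.5, 20, 0, -20.5, -1],
  [3.2, 25.5, 0, -26, -1],
])

```text
t: 4.97
ee_pos: [0.5352, -0.0823, 0.1951]
eef_rot: [-180.0, -0.1, -23.4]
contact_force: [1.3, 0.0, -0.5]
grip_width: 0.0306
```

Request:
arm_command([
  [0.7, 5.5, 0, -5.5, -1],
  [1.4, 11, 0, -11, -1],
  [2.1, 16.5, 0, -16.5, -1],
  [2.8, 22, 0, -22, -1],
  [3.5, 27.5, 0, -27.5, -1],
])

```text
t: 5.6
ee_pos: [0.5701, 0.1929, 0.1951]
eef_rot: [-180.0, -0.0, -50.9]
contact_force: [1.7, 0.1, 0.4]
grip_width: 0.0306
```

Request:
arm_command([
  [0.6, 5, 0, -5, -1],
  [1.1, 9, 0, -10, -1],
  [1.3, 10.6, 0, -11, -1],
  [1.3, 10.6, 0, -11, -1],
  [1.3, 10.6, 0, -11, -1],
])

```text
t: 6.22
ee_pos: [0.5832, 0.2947, 0.1944]
eef_rot: [180.0, -0.1, -61.8]
contact_force: [-0.5, 0.3, -0.4]
grip_width: 0.0307
```

Run:
```python
from lib import *
s=snapshot("wrist");im=s["pixels"].copy()
for p in [(.4349,.2169),(.4842,.2435),(.5335,.2701),(.5828,.2967)]:
    th=np.linspace(0,2*np.pi,60);c=proj(s,np.c_[p[0]+.021*np.cos(th),p[1]+.021*np.sin(th),0*th+.03])
    cv2.polylines(im,[c.astype(np.int32)],True,(0,0,255),1); print(proj(s,(*p,.03)))
cv2.imwrite("pics/w4.png",im)
```

```text
[[253.99990912 303.30765475]]
[[253.86970716 264.39478906]]
[[253.72776316 221.97263254]]
[[253.5724137  175.54404933]]
```

View pics/w4.png

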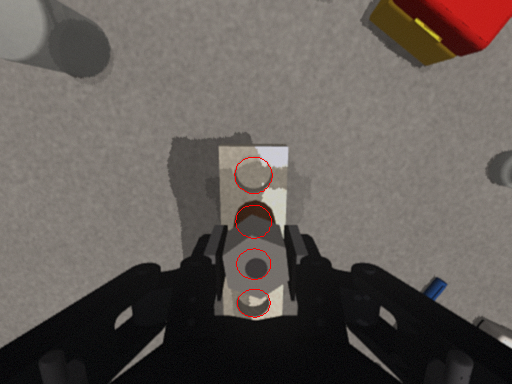

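The predicted rims lie on the wells. Lowering, settling, then opening.

Request:
arm_command([
  [0, 0, -5, 0, -1],
  [0, 0, -9.5, 0, -1],
  [0, 0, -12.5, 0, -1],
  [0, 0, -14.3, 0, -1],
  [0, 0, -15.3, 0, -1],
])

```text
t: 6.9
ee_pos: [0.5833, 0.296, 0.0408]
eef_rot: [180.0, -0.0, -61.8]
contact_force: [0.0, 0.2, -0.5]
grip_width: 0.0305
```

Request:
arm_command([
  [0, 0, -0.2, 0, -1],
  [0, 0, -0.2, 0, -1],
])

```text
t: 7.15
ee_pos: [0.5835, 0.2972, 0.0401]
eef_rot: [-179.9, 0.0, -61.7]
contact_force: [0.6, -0.0, -0.4]
grip_width: 0.0307
```

Request:
arm_command([
  [0, 0, -0.2, 0, -1],
  [0, 0, -0.2, 0, -1],
  [0, 0, -0.2, 0, -0.2],
  [0, 0, -0.2, 0, 0.4],
  [0, 0, -0.2, 0, 1],
])

```text
t: 7.78
ee_pos: [0.5831, 0.297, 0.0373]
eef_rot: [-180.0, -0.0, -61.7]
contact_force: [1.0, -0.4, -0.8]
grip_width: 0.069
```

Request:
arm_command([
  [0, 0, 0, 0, 1],
  [0, 0, 0, 0, 1],
  [0, 0, 0.5, 0, 1],
  [0, 0, 5, 0, 1],
  [0, 0, 10, 0, 1],
])

```text
t: 8.4
ee_pos: [0.5826, 0.2967, 0.138]
eef_rot: [179.9, -0.0, -61.7]
contact_force: [0.2, -0.4, 0.8]
grip_width: 0.0852
```

Request:
arm_command([
  [0, 0, 5, 0, 1],
  [-0.6, -4, 8, 0, 1],
  [-1.4, -10, 9.4, 6.5, 1],
  [-2.2, -15.5, 9.4, 13, 1],
  [-3, -21, 9.4, 19.5, 1],
])

```text
t: 9.02
ee_pos: [0.5527, 0.0852, 0.2321]
eef_rot: [-180.0, -0.1, -42.0]
contact_force: [0.9, -0.7, -0.7]
grip_width: 0.0853
```

Request:
arm_command([
  [-0.8, -5.5, 0, 7, 1],
  [-1.6, -11, 0, 14, 1],
  [-2.4, -16.5, 0, 21, 1],
  [-3.2, -22, 0, 28, 1],
  [-4, -27.5, 0, 35, 1],
])

```text
t: 9.65
ee_pos: [0.5126, -0.1898, 0.2318]
eef_rot: [180.0, -0.0, -7.0]
contact_force: [0.4, -0.1, -0.4]
grip_width: 0.0856
```

Request:
arm_command([
  [-0.7, -5, 0, 6, 1],
  [-1.3, -9.4, 0, 10, 1],
  [-1.3, -9.4, 0, 10, 1],
  [-1.3, -9.4, 0, 10, 1],
])

```text
t: 10.15
ee_pos: [0.4999, -0.2816, 0.2314]
eef_rot: [-180.0, -0.0, 2.7]
contact_force: [-0.1, -0.0, -0.5]
grip_width: 0.0855
```

Run:
```python
from lib import *
o=observe();print(o['ee_pos'],o['eef_rot'])
s=snapshot("wrist");t=snapshot("top")
for n,p in dict(noz=(.500,-.282,.132),flat=(.4975,-.227,.104)).items(): print(n,proj(s,p))
a=cv2.resize(t["pixels"][155:260,120:200],(400,525),interpolation=cv2.INTER_CUBIC)
b=cv2.resize(s["pixels"][80:232,200:312],(387,525),interpolation=cv2.INTER_CUBIC)
cv2.imwrite("pics/w5.png",np.hstack([a,b]))
```

```text
[ 0.4999304  -0.28160853  0.23143392] [-1.79980893e+02 -6.94258259e-03  2.71438776e+00]
noz [[255.41693648 191.98005828]]
flat [[255.57933277 128.20744263]]
```

View pics/w5.png

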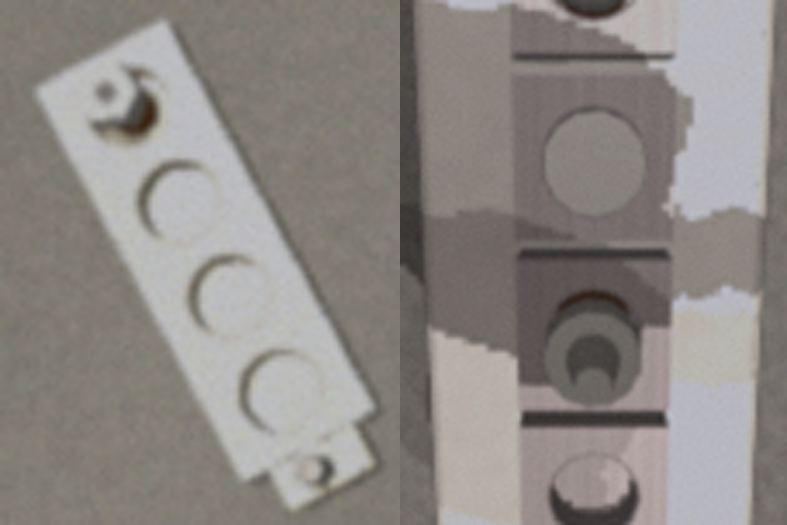

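The hex vial is standing in the far well. The nozzle tip (256,190) and flat cap (256,126) are within about 2 mm of prediction. Picking the nozzle vial.

Request:
arm_command([
  [0, 0.1, -5, 0, 1],
  [0, 0.1, -10, 0, 1],
  [0, 0.1, -13.5, 0, 1],
  [0, 0.1, -15.7, 0, 1],
  [0, 0.1, -15.7, 0, 1],
])

```text
t: 10.88
ee_pos: [0.4998, -0.2792, 0.0731]
eef_rot: [-179.9, 0.1, 2.9]
contact_force: [-0.2, -0.4, 0.4]
grip_width: 0.0851
```

Request:
arm_command([
  [0, 0, 0, 0, -1],
  [0, 0, 0, 0, -1],
  [0, 0, 0, 0, -1],
  [0, 0, 0, 0, -1],
  [0, 0, 0, 0, -1],
])

```text
t: 11.5
ee_pos: [0.5003, -0.2814, 0.0753]
eef_rot: [180.0, -0.1, 2.7]
contact_force: [-1.1, 0.1, 7.4]
grip_width: 0.0262
```

Request:
arm_command([
  [0, 0, 0, 0, -1],
  [0, 0, 0, 0, -1],
  [0, 0, 0, 0, -1],
  [0, 0, 0, 0, -1],
])

```text
t: 12.0
ee_pos: [0.5003, -0.2814, 0.0753]
eef_rot: [180.0, -0.1, 2.7]
contact_force: [-0.3, 0.4, 6.4]
grip_width: 0.0263
```

Request:
arm_command([
  [0, 0, 0.6, 0, -1],
  [0, 0, 2, 0, -1],
  [0, 0, 4.5, 0, -1],
  [0, 0, 8, 0, -1],
  [0, 0, 12.5, 0, -1],
])

```text
t: 12.62
ee_pos: [0.4995, -0.2808, 0.2008]
eef_rot: [-180.0, 0.1, 2.8]
contact_force: [0.4, -1.1, -0.7]
grip_width: 0.0264
```

Run:
```python
from lib import *
o=observe();print(o['ee_pos'],o['contact_force'],o['wrist_torque'],o['grip_width'])
a=snapshot("scene")
cv2.imwrite("pics/c6.png",np.hstack([cv2.resize(a["pixels"][120:260,30:230],(800,560),interpolation=cv2.INTER_CUBIC)]))
```

```text
[ 0.49948731 -0.28084483  0.20075069] [ 0.41668937 -1.05771723 -0.67584548] [ 0.01152608 -0.03298562 -0.01578121] 0.026418615715660884
```

View pics/c6.png

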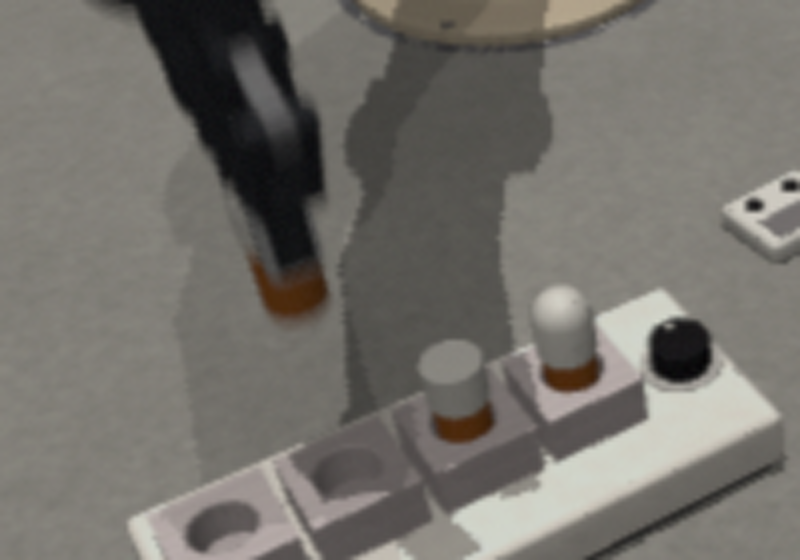

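The nozzle vial is held upright. Carrying it to the next well, at (0.5335, 0.270).

Request:
arm_command([
  [0.2, 3.5, 0, -4, -1],
  [0.5, 9, 0, -10, -1],
  [0.9, 14.5, 0, -16, -1],
  [1.2, 20, 0, -22, -1],
  [1.6, 25.5, 0, -28, -1],
])

```text
t: 13.3
ee_pos: [0.516, -0.0244, 0.2001]
eef_rot: [-180.0, -0.1, -25.5]
contact_force: [0.6, 0.2, 0.2]
grip_width: 0.0264
```

Request:
arm_command([
  [0.3, 5.5, 0, -6, -1],
  [0.6, 11, 0, -12, -1],
  [1, 16.5, 0, -18, -1],
  [1.3, 21.5, 0, -24, -1],
  [1.6, 25.5, 0, -30, -1],
])

```text
t: 13.92
ee_pos: [0.5317, 0.2315, 0.2001]
eef_rot: [-179.9, 0.0, -55.3]
contact_force: [-0.3, -1.3, -1.5]
grip_width: 0.026
```

Request:
arm_command([
  [0.1, 3, 0, -4, -1],
  [0.1, 4.1, 0, -6.5, -1],
  [0.1, 4.1, 0, -6.5, -1],
  [0.1, 4.1, 0, -6.5, -1],
])

```text
t: 14.42
ee_pos: [0.5331, 0.2691, 0.1996]
eef_rot: [180.0, -0.0, -61.7]
contact_force: [0.6, -1.2, -0.7]
grip_width: 0.0264
```

Request:
arm_command([
  [0, 0, -5, 0, -1],
  [0, 0, -10, 0, -1],
  [0, 0, -13, 0, -1],
  [0, 0, -14.8, 0, -1],
  [0, 0, -15.8, 0, -1],
])

```text
t: 15.05
ee_pos: [0.5333, 0.2694, 0.0409]
eef_rot: [180.0, -0.0, -61.8]
contact_force: [-0.9, -0.1, -0.7]
grip_width: 0.0263
```

Request:
arm_command([
  [0, 0, -0.2, 0, -1],
  [0, 0, -0.4, 0, -1],
  [0, 0, -0.4, 0, -0.2],
  [0, 0, -0.4, 0, 0.4],
  [0, 0, -0.4, 0, 1],
])

```text
t: 15.68
ee_pos: [0.5331, 0.2701, 0.0376]
eef_rot: [-180.0, 0.0, -61.7]
contact_force: [-0.5, -0.4, -0.8]
grip_width: 0.0692
```

Request:
arm_command([
  [0, 0, 0, 0, 1],
  [0, 0, 0, 0, 1],
  [0, 0, 0.5, 0, 1],
  [0, 0, 5, 0, 1],
  [0, 0, 10, 0, 1],
])

```text
t: 16.3
ee_pos: [0.5325, 0.2696, 0.138]
eef_rot: [179.9, -0.0, -61.7]
contact_force: [0.8, 0.3, 0.6]
grip_width: 0.0855
```

Request:
arm_command([
  [0, 0, 5, 0, 1],
  [-0.2, -4, 8, 4, 1],
  [-0.6, -9.5, 9.4, 11, 1],
  [-1, -15, 9.4, 18, 1],
  [-1.4, -20.5, 9.4, 25, 1],
])

```text
t: 16.92
ee_pos: [0.5188, 0.0632, 0.232]
eef_rot: [-180.0, -0.1, -36.5]
contact_force: [-0.3, -0.6, -0.2]
grip_width: 0.0855
```

Request:
arm_command([
  [-0.4, -5.5, 0, 7, 1],
  [-0.8, -11, 0, 14, 1],
  [-1.2, -16.5, 0, 21, 1],
  [-1.6, -22, 0, 28, 1],
  [-1.9, -26, 0, 34, 1],
])

```text
t: 17.55
ee_pos: [0.4993, -0.1977, 0.2317]
eef_rot: [180.0, -0.0, -2.6]
contact_force: [1.5, 0.8, -0.3]
grip_width: 0.0854
```

Request:
arm_command([
  [-0.25, -3.1, 0, 5.5, 1],
  [-0.25, -3.1, 0, 5.5, 1],
  [-0.25, -3.1, 0, 5.5, 1],
])

```text
t: 17.92
ee_pos: [0.4974, -0.2255, 0.2314]
eef_rot: [-180.0, -0.0, 2.7]
contact_force: [0.3, 0.4, -0.0]
grip_width: 0.0855
```

Run:
```python
from lib import *
o=observe();print(o['ee_pos'],o['eef_rot'])
s=snapshot("wrist");t=snapshot("top")
for n,p in dict(flat=(.4975,-.226,.104),dome=(.495,-.170,.117)).items(): print(n,proj(s,p))
a=cv2.resize(t["pixels"][155:260,120:200],(400,525),interpolation=cv2.INTER_CUBIC)
b=cv2.resize(s["pixels"][80:232,200:312],(387,525),interpolation=cv2.INTER_CUBIC)
cv2.imwrite("pics/w7.png",np.hstack([a,b]))
```

```text
[ 0.49743577 -0.22551941  0.23141541] [-1.79982894e+02 -4.21534820e-03  2.70734481e+00]
flat [[255.42329671 184.60077638]]
dome [[255.67077186 127.8650516 ]]
```

View pics/w7.png

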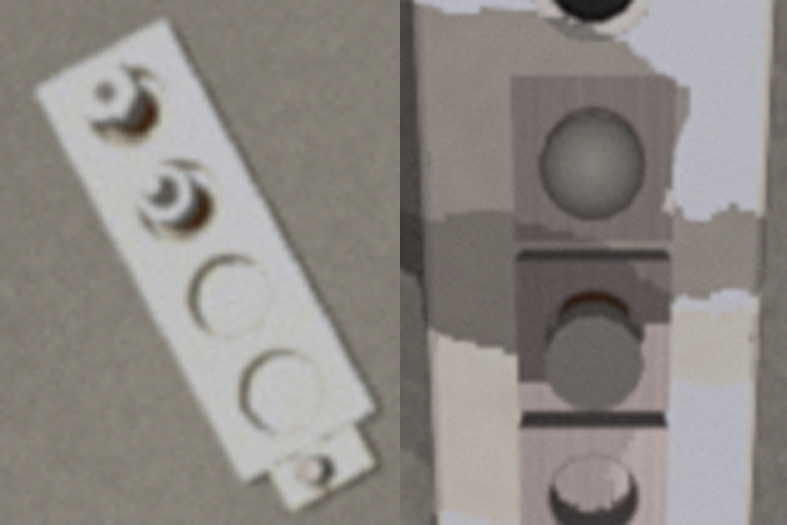

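Hex and nozzle are both standing in the rack, and the flat cap at (256,185) matches prediction. Picking the flat vial.

Request:
arm_command([
  [0, 0, -5, 0, 1],
  [0, 0, -10, 0, 1],
  [0, 0, -13.5, 0, 1],
  [0, 0, -15.7, 0, 1],
  [0, 0, -15.7, 0, 1],
])

```text
t: 18.65
ee_pos: [0.4971, -0.2245, 0.073]
eef_rot: [-179.9, 0.2, 2.9]
contact_force: [0.4, 0.2, 0.1]
grip_width: 0.0855
```

Request:
arm_command([
  [0, 0, 0, 0, -1],
  [0, 0, 0, 0, -1],
  [0, 0, 0, 0, -1],
  [0, 0, 0, 0, -1],
  [0, 0, 0, 0, -1],
])

```text
t: 19.27
ee_pos: [0.4979, -0.2263, 0.0753]
eef_rot: [180.0, -0.1, 2.7]
contact_force: [-1.7, 0.8, 7.4]
grip_width: 0.0262
```

Request:
arm_command([
  [0, 0, 0, 0, -1],
  [0, 0, 0, 0, -1],
  [0, 0, 0, 0, -1],
  [0, 0, 0, 0, -1],
])

```text
t: 19.77
ee_pos: [0.4979, -0.2263, 0.0753]
eef_rot: [180.0, -0.1, 2.7]
contact_force: [-0.3, 0.3, 7.5]
grip_width: 0.0261
```

Request:
arm_command([
  [0, 0, 0.6, 0, -1],
  [0, 0, 2, 0, -1],
  [0, 0, 4.5, 0, -1],
  [0, 0, 8, 0, -1],
  [0, 0, 12.5, 0, -1],
])

```text
t: 20.4
ee_pos: [0.4969, -0.2259, 0.2008]
eef_rot: [-180.0, 0.1, 2.8]
contact_force: [-0.2, -1.2, -0.8]
grip_width: 0.0263
```

Request:
arm_command([
  [-0.1, 3.5, 0, -5, -1],
  [-0.2, 8.5, 0, -12, -1],
  [-0.4, 13.5, 0, -19, -1],
  [-0.6, 18.5, 0, -26, -1],
  [-0.7, 23.5, 0, -33, -1],
])

```text
t: 21.02
ee_pos: [0.4903, 0.0105, 0.2003]
eef_rot: [-180.0, -0.0, -30.5]
contact_force: [0.3, 0.4, -0.6]
grip_width: 0.0265
```

Request:
arm_command([
  [-0.2, 5, 0, -7, -1],
  [-0.3, 10, 0, -14, -1],
  [-0.4, 15, 0, -21, -1],
  [-0.5, 19, 0, -26, -1],
  [-0.6, 22, 0, -30, -1],
])

```text
t: 21.65
ee_pos: [0.4841, 0.2312, 0.2002]
eef_rot: [-180.0, 0.0, -60.3]
contact_force: [0.8, -0.6, -0.4]
grip_width: 0.0265
```

Request:
arm_command([
  [0, 1.5, 0, -1.5, -1],
  [0, 1.5, 0, -1.5, -1],
  [0, 1.5, 0, -1.5, -1],
  [0, 1.5, 0, -1.5, -1],
])

```text
t: 22.15
ee_pos: [0.4847, 0.2428, 0.1995]
eef_rot: [180.0, -0.0, -61.8]
contact_force: [-0.4, 0.6, -0.2]
grip_width: 0.0264
```

Request:
arm_command([
  [0, 0, -5, 0, -1],
  [0, 0, -10, 0, -1],
  [0, 0, -13, 0, -1],
  [0, 0, -14.8, 0, -1],
  [0, 0, -15.8, 0, -1],
])

```text
t: 22.78
ee_pos: [0.4845, 0.2431, 0.0404]
eef_rot: [179.9, -0.0, -61.8]
contact_force: [-0.8, -0.1, 0.7]
grip_width: 0.0264
```

Request:
arm_command([
  [0, 0, -0.2, 0, -1],
  [0, 0, -0.4, 0, -1],
  [0, 0, -0.4, 0, -0.2],
  [0, 0, -0.4, 0, 0.4],
  [0, 0, -0.4, 0, 1],
])

```text
t: 23.4
ee_pos: [0.4847, 0.2441, 0.0376]
eef_rot: [-180.0, 0.0, -61.7]
contact_force: [0.1, 0.1, -0.3]
grip_width: 0.0691
```

Request:
arm_command([
  [0, 0, 0, 0, 1],
  [0, 0, 0, 0, 1],
  [0, 0, 0.5, 0, 1],
  [0, 0, 5, 0, 1],
  [0, 0, 10, 0, 1],
])

```text
t: 24.02
ee_pos: [0.484, 0.2436, 0.1381]
eef_rot: [179.9, -0.0, -61.7]
contact_force: [0.5, 0.9, 0.5]
grip_width: 0.0853
```

Request:
arm_command([
  [0, 0, 5, 0, 1],
  [0.1, -4, 8, 5, 1],
  [0.3, -9, 9.4, 12, 1],
  [0.4, -14, 9.4, 19, 1],
  [0.5, -19, 9.4, 26, 1],
])

```text
t: 24.65
ee_pos: [0.4894, 0.0524, 0.232]
eef_rot: [-180.0, -0.0, -35.5]
contact_force: [-0.2, -0.0, -0.4]
grip_width: 0.0849
```

Request:
arm_command([
  [0.1, -5, 0, 8, 1],
  [0.3, -10, 0, 16, 1],
  [0.4, -15, 0, 24, 1],
  [0.5, -20, 0, 32, 1],
  [0.5, -22.4, 0, 38.5, 1],
])

```text
t: 25.28
ee_pos: [0.4939, -0.1732, 0.2316]
eef_rot: [179.9, 0.0, 2.8]
contact_force: [0.4, 0.4, -0.2]
grip_width: 0.0853
```

Request:
arm_command([
  [0, 0, 0, 0, 1],
  [0, 0, 0, 0, 1],
])

```text
t: 25.52
ee_pos: [0.4944, -0.1692, 0.2314]
eef_rot: [-180.0, -0.0, 2.7]
contact_force: [1.0, -0.1, -0.8]
grip_width: 0.0854
```

Run:
```python
from lib import *
o=observe();print(o['ee_pos'],o['eef_rot'])
s=snapshot("wrist");t=snapshot("top")
for n,p in dict(dome=(.495,-.170,.117)).items(): print(n,proj(s,p))
a=cv2.resize(t["pixels"][155:260,120:200],(400,525),interpolation=cv2.INTER_CUBIC)
b=cv2.resize(s["pixels"][80:232,200:312],(387,525),interpolation=cv2.INTER_CUBIC)
cv2.imwrite("pics/w8.png",np.hstack([a,b]))
```

```text
[ 0.49442135 -0.1692196   0.23140469] [-1.79977886e+02 -2.65539081e-03  2.68982505e+00]
dome [[255.98568619 188.24451029]]
```

View pics/w8.png

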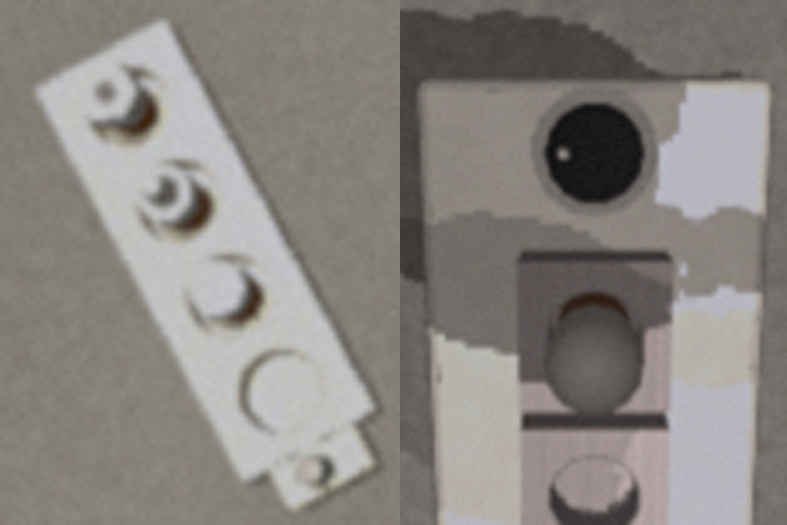

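Three vials are standing in the rack, and the dome vial is centred at about (256,184). Picking it.

Request:
arm_command([
  [0, 0, -5, 0, 1],
  [0, 0, -10, 0, 1],
  [0, 0, -13.5, 0, 1],
  [0, 0, -15.7, 0, 1],
  [0, 0, -15.7, 0, 1],
])

```text
t: 26.25
ee_pos: [0.4939, -0.1686, 0.0731]
eef_rot: [-179.9, 0.2, 2.8]
contact_force: [0.5, -0.3, 0.8]
grip_width: 0.0852
```

Request:
arm_command([
  [0, 0, 0, 0, -1],
  [0, 0, 0, 0, -1],
  [0, 0, 0, 0, -1],
  [0, 0, 0, 0, -1],
  [0, 0, 0, 0, -1],
])

```text
t: 26.88
ee_pos: [0.4949, -0.1702, 0.0753]
eef_rot: [180.0, -0.1, 2.7]
contact_force: [-0.6, 0.7, 8.1]
grip_width: 0.0273
```

Request:
arm_command([
  [0, 0, 0, 0, -1],
  [0, 0, 0, 0, -1],
  [0, 0, 0, 0, -1],
  [0, 0, 0, 0, -1],
])

```text
t: 27.38
ee_pos: [0.4949, -0.1702, 0.0753]
eef_rot: [180.0, -0.1, 2.7]
contact_force: [-1.7, -0.5, 8.5]
grip_width: 0.0272
```

Request:
arm_command([
  [0, 0, 0.6, 0, -1],
  [0, 0, 2, 0, -1],
  [0, 0, 4.5, 0, -1],
  [0, 0, 8, 0, -1],
  [0, 0, 12.5, 0, -1],
])

```text
t: 28.0
ee_pos: [0.494, -0.1699, 0.2008]
eef_rot: [-180.0, 0.1, 2.8]
contact_force: [0.4, -1.0, -0.5]
grip_width: 0.0272
```

Request:
arm_command([
  [-0.3, 2.5, 0, -5, -1],
  [-0.9, 6.5, 0, -12, -1],
  [-1.6, 11, 0, -19, -1],
  [-2.3, 15.5, 0, -26, -1],
  [-3, 20, 0, -33, -1],
])

```text
t: 28.62
ee_pos: [0.4641, 0.0313, 0.2002]
eef_rot: [-180.0, -0.0, -30.5]
contact_force: [0.9, 0.3, -0.3]
grip_width: 0.0274
```

Request:
arm_command([
  [-0.7, 4.5, 0, -7, -1],
  [-1.4, 9, 0, -14, -1],
  [-2, 13, 0, -21, -1],
  [-2.5, 16, 0, -27, -1],
  [-2.9, 18, 0, -30.5, -1],
])

```text
t: 29.25
ee_pos: [0.435, 0.2117, 0.2001]
eef_rot: [-180.0, 0.0, -60.8]
contact_force: [-0.3, -0.5, -0.8]
grip_width: 0.0273
```

Request:
arm_command([
  [0, 0.7, 0, -1, -1],
  [0, 0.7, 0, -1, -1],
  [0, 0.7, 0, -1, -1],
  [0, 0.7, 0, -1, -1],
])

```text
t: 29.75
ee_pos: [0.4357, 0.216, 0.1994]
eef_rot: [180.0, -0.0, -61.8]
contact_force: [0.8, 0.1, 0.1]
grip_width: 0.0279
```

Request:
arm_command([
  [0, 0, -5, 0, -1],
  [0, 0, -10, 0, -1],
  [0, 0, -13, 0, -1],
  [0, 0, -14.8, 0, -1],
  [0, 0, -15.8, 0, -1],
])

```text
t: 30.38
ee_pos: [0.4355, 0.2163, 0.0403]
eef_rot: [179.9, -0.0, -61.8]
contact_force: [0.0, 0.5, -0.4]
grip_width: 0.0273
```

Request:
arm_command([
  [0, 0, -0.2, 0, -1],
  [0, 0, -0.4, 0, -1],
  [0, 0, -0.4, 0, -0.2],
  [0, 0, -0.4, 0, 0.4],
  [0, 0, -0.4, 0, 1],
])

```text
t: 31.0
ee_pos: [0.4356, 0.2171, 0.0376]
eef_rot: [-180.0, 0.0, -61.7]
contact_force: [0.6, -0.7, -1.1]
grip_width: 0.0692
```

Request:
arm_command([
  [0, 0, 0, 0, 1],
  [0, 0, 0, 0, 1],
  [0, 0, 0.5, 0, 1],
  [0, 0, 5, 0, 1],
  [0, 0, 10, 0, 1],
])

```text
t: 31.62
ee_pos: [0.435, 0.2166, 0.1381]
eef_rot: [179.9, -0.0, -61.7]
contact_force: [-0.2, 0.5, -0.9]
grip_width: 0.0852
```

Request:
arm_command([
  [0, 0, 5, 0, 1],
  [0, -4, 8, 0, 1],
  [0, -10, 9, 0, 1],
  [0, -15, 9, 0, 1],
  [0, -20, 9, 0, 1],
])

```text
t: 32.25
ee_pos: [0.4352, 0.0153, 0.228]
eef_rot: [-179.9, -0.0, -61.7]
contact_force: [1.1, -0.7, -0.2]
grip_width: 0.0855
```

Request:
arm_command([
  [0, -2, 0, 0, 1],
  [0, -2, 0, 0, 1],
  [0, -2, 0, 0, 1],
])

```text
t: 32.62
ee_pos: [0.4355, -0.0023, 0.2274]
eef_rot: [-180.0, 0.0, -61.7]
contact_force: [0.2, 0.2, 1.2]
grip_width: 0.0854
```

Run:
```python
from lib import *
t=snapshot("top");s=snapshot("scene")
W=dict(dome=(.4349,.2169),flat=(.4842,.2435),noz=(.5335,.2701),hex=(.5828,.2967))
im=cv2.resize(t["pixels"][155:260,120:200],(400,525),interpolation=cv2.INTER_CUBIC)
sc=cv2.resize(s["pixels"][120:200,275:400],(400,256),interpolation=cv2.INTER_CUBIC)
th=np.linspace(0,2*np.pi,60)
for p in W.values():
    for cam,o,k,img in((t,(120,155),5,im),(s,(275,120),3.2,sc)):
        c=proj(cam,np.c_[p[0]+.0145*np.cos(th),p[1]+.0145*np.sin(th),0*th+.066])
        cv2.polylines(img,[((c-o+.5)*k-.5).astype(np.int32)],True,(0,0,255),1)
out=np.zeros((525,800,3),np.uint8);out[:,:400]=im;out[:256,400:]=sc
out[260:516,400:]=cv2.resize(s["pixels"][120:200,275:400],(400,256),interpolation=cv2.INTER_CUBIC)
cv2.imwrite("pics/f.png",out)
```

```text
(no output)
```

View pics/f.png

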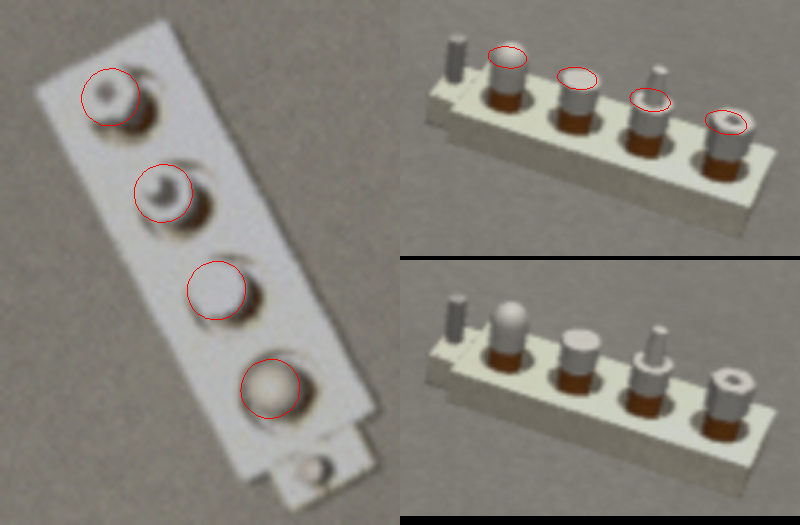

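The caps lie on the rings I drew for an upright vial on the well floor, within about 1–2 mm. The order from the post is dome, flat, nozzle, hex. Handing in.

```bash
python3 -c "
from bench import job_done;print(job_done())"
```

```text
the job is handed in; nothing more can be done
None
```

I moved all four vials from the heater into the cooling rack in the right order and handed the job in after about 33 s of the 122 s allowed. Counted from the post, the wells hold dome, flat, nozzle and hex.

- **Final check:** in the last top and scene pictures, all four stand upright in their wells. The caps lie within about 1–2 mm of where a centred vial on the well floor should appear. The gripper was open and well clear of the rack.
- **Readings that disagreed:** the gripper width did not match the stated cap sizes. It read about 30.5 mm on the 28 mm hex cap and 26–27 mm on the 29 mm round caps. Each grip also pushed back on the tool with about 6–8 N before the lift. Neither affected the placing, and no vial slipped as far as I could see.

The job report gave no verdict.

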